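# Select the green filter on a photometer and start the reading

## Robot

A 6-joint arm with a two-finger parallel gripper is mounted at the origin on the work surface. World frame = base frame: x ahead of the robot, y to its left, z up, the work surface at z = 0. Lengths are in m, angles in rad, forces in N, time in s.
With the tool pointing down it reaches from about 0.375 to 0.9 m from the base axis. Payload 3.1 kg.
Tool frame: the origin (TCP) lies midway between the tips of the shut fingers; the grasp point (between the pads) lies 19 mm behind it (manip.grasp_offset is the distance from the TCP to the grasp point, in m); z points along the fingers, y is the line along which they close (so a half turn about z gives the same grasp; the last joint's range is limited). The gripper opens to 85 mm and grips with 20 to 120 N. Pads are 22 mm wide; open, the fingers measure 114 mm over their backs; the gripper's body (76 mm by 85 mm) begins 54 mm behind the grasp point. The pads swing forward as they close: fully open they stand 13 mm farther back than shut.
Start: joints at [-1.313, 0.527, 1.433, -0, 1.181, -0.178], TCP at [0.264, -0.567, 0.204] pointing down, gripper open.
Joint ranges: [-3.08, 3.08], [-0.75, 2.2], [0.22, 2.44], [-1.43, 4.57], [0, 2.65], [-2.85, 2.85]. Speed limits (rad/s): [2.79, 2.79, 3.14, 3.14, 3.14, 3.14].

## Interface

Orientations are given as a unit quaternion [x, y, z, w].
In Python, from station import sensors, cams, order, manip gives the robot as it stands.
- The arm moves only by the tool move_arm, never from a script. Its argument "targets" is a list of rows, each an object of numbers: "dx", "dy", "dz": the shift along the world's x, y, z normalised to -1 to 1, where 1 is 25 mm; "rx", "ry", "rz": the turn, a rotation vector about the world's x, y, z normalised to -1 to 1, where 1 is 30 degrees. A call has exactly 10 rows; each row shifts and turns the commanded pose from where the row before left it; what a row does not reach is not made up. A row lasts 1/8 s, in which the tool goes at most 62.5 mm and 10.7 degrees, less where a joint would pass 70% of its speed; a pose out of reach is approached as far as the arm can. A call with a number of a shift or a turn outside -1 to 1 is refused whole. A call with a gripper value outside its range is refused whole. "claw" is the opening in per cent of the stroke, from 0 (shut) to 100 (fully open), set as the call begins (left out, the last holds). The fingers move at their own pace and stop on an object; "newtons" is the grip in N (left out, the last holds). Time passes only in rows, so rows that do not move let the fingers close, or fill a call up. It gives the time, the measured TCP pose, the force, the opening and the grip force at its end, in the units of the state.
- sensors.sense(): the state, without advancing time (a new reading comes with each control period).
- cams.snapshot(name): name is "scene" or "top" or "wrist"; returns the picture (480x640x3 uint8, red, green, blue); there is no depth.
- cams.camera_model(name): a dict with "fx", "fy", "cx", "cy" (pixels), "extrinsics" (4x4, takes a point from world to camera coordinates). Camera axes: x right, y down, z forward; pixel columns grow to the right and rows downward; lengths in m; the calibration is good to about 2 mm. The wrist camera is an equidistant fisheye: a pixel r from the principal point sees the ray r / f radians off the axis. A picture is of the moment at which its call begins: read the wrist's pose just before it. camera_model takes no time and is no camera call; for the wrist camera it gives the pose at the moment of the call.
- order.sign_off(): hands the job in; it is judged then, once.
The state is a dict: "t": time; "q": joint angles; "qd": joint speeds; "tau": joint torques, N m; "tcp_pos": TCP position; "tool_rot": TCP orientation; "force": force on the tool from outside, world axes, zero at the start; "ft_torque": the same for the moment, N m; "finger_gap": opening from 0.0 (shut) to 1.0 (fully open); "gripper_force": force on a finger pad.
Only numpy, scipy, OpenCV 4.12 (cv2) and the standard library are available. Lean on these libraries where they do the work, as an engineer would, in place of code of your own. Each camera call takes 0.05 s, during which the arm holds its last target. There are 200 camera calls.

## Task

On the filter photometer, push the turret's upright tab round with a fingertip until the tip of its pointer lies over the green dot; only then press the round orange button right down, let it come back up, and leave the pointer on the green dot. Be gentle with the instrument and only push: do not pinch or grip the tab. Leave the two vials on its deck and everything else on the bench where they stand.

Things in the scene. Friction and masses are not known exactly. Their poses are not given: they have to be found in the camera images.
- photometer: White bench instrument with a teal band and a flat grey deck, 290 x 290 mm and 75 mm high, fixed to the bench. Origin: centre of its underside; z up; its front (display) faces its own -x. The deck is 75 mm above the bench.
- turret (a joint): Angle of the turret in rad. 0: the tab points to the instrument's front (-x of photometer); grows counter-clockwise seen from above; stops at -2.1 and 2.1. The run starts within 0.25 of 0. There are no detents: it turns with light friction (about 2 N at the tab) and stays where it is left.
- turret_axis (a point): Point on the turret's vertical axis at deck height (75 mm above the bench), 15 mm in front of the instrument's centre. The black turret is 96 mm across, its top 14 mm above the deck, with a hub of radius 16 mm up to 26 mm above the deck.
- tab_top (a point): Middle of the upper edge of the white tab, 70 mm from the turret's axis and 40 mm above the deck. The tab is an upright fin, 6 mm thick, lying radially from 40 to 86 mm from the axis, from 6 to 40 mm above the deck; push it sideways on its flat face, beyond the turret's rim (48 mm from the axis).
- pointer_tip (a point): Outer end of the thin white pointer that runs out radially under the tab (3 mm wide, 4 to 7 mm above the deck), 94 mm from the turret's axis, so that it passes right over the dots' centres.
- dot_green: The green dot, a flat disc 22 mm across on the deck; origin at its centre on the deck. Six such dots (green, red, yellow, blue, black, purple; 1.2 mm thick) lie with their centres 94 mm from the turret's axis, at 40, 70 and 100 degrees to either side of the front direction; which colour lies where changes from run to run.
- start (a joint): Travel of the orange push button in m: 0 up, 0.006 fully down; springs back; fully down takes 5 N.
- start_top (a point): Centre of the top of the orange button (radius 14 mm), in a black housing on the deck at the back of the instrument, 112 mm behind the instrument's centre. Press straight down.
- vial_clear: Loose clear glass vial, white cap, 24 mm across, 45 mm tall, standing on the deck's back left corner (seen from the robot). Origin: centre of its underside; z up. Leave alone.
- vial_amber: Loose amber glass vial, black cap, 24 mm across, 45 mm tall, standing on the deck's back right corner. Origin: centre of its underside; z up. Leave alone.
- stirrer: Blue magnetic stirrer with a steel plate, 150 x 150 mm, 88 mm high, on the bench. Origin: centre of its underside. Leave alone.
- timer: Orange timer box, 70 x 130 mm, 55 mm high. Origin: centre of its underside. Leave alone.
- beaker: Glass beaker, 70 mm across, 90 mm tall. Origin: centre of its underside. Leave alone.
- reagent_amber: Amber reagent bottle, 66 mm across, 140 mm tall. Origin: centre of its underside. Leave alone.
- reagent_white: White plastic bottle, blue cap, 60 mm across, 120 mm tall. Origin: centre of its underside. Leave alone.
- mortar: White ceramic mortar bowl, 100 mm across, 55 mm high. Origin: centre of its underside. Leave alone.

How it is judged:
By the outcome, as a careful person would: the job done as asked, in the order asked, and still so for the second after the job is handed in, with the robot touching nothing.
It also fails if it takes over 64 s, if anything falls off the work surface, if the arm or the gripper's body presses on something with over 40 N, if the wrist force passes 120 N, or if a joint passes its speed limit or range.

## Working session

There is one attempt and no reset: what is moved stays moved. The work goes in short steps, Python scripts to look and compute and a tool call to move; the robot and the scene stay as the last step left them, time stands still between calls to the robot, and variables do not carry over. Pictures are saved under pics/ and viewed, at most 10 in all, crops included, and the job is handed in when it is done.

Besides the shell and the picture viewer there is one more tool, called by a JSON object that holds its "op" and its "data", one argument or row to a line. move_arm: Moves the arm, as the interface text tells. Scaled input: -1 to 1 covers 25 mm each way for a shift and 30 degrees each way for a turn. Its arguments: {"type":"object","properties":{"targets":{"type":"array"},"claw":{"type":"number"},"newtons":{"type":"number"}},"required":["targets"]}

```bash
mkdir -p pics; cat > h.py <<'E'
import numpy as np, cv2
from station import sensors, cams, order, manip
def snap(n,f=None):
    im=cams.snapshot(n)
    if f: cv2.imwrite('pics/'+f,im[:,:,::-1])
    return im
def ray(m,uv,z):
    E=np.array(m['extrinsics']);R=E[:3,:3];c=-R.T@E[:3,3]
    d=R.T@np.array([(uv[0]-m['cx'])/m['fx'],(uv[1]-m['cy'])/m['fy'],1])
    return c+d*(z-c[2])/d[2]
def proj(m,p):
    E=np.array(m['extrinsics']);q=E[:3,:3]@np.array(p)+E[:3,3]
    return np.array([m['cx']+m['fx']*q[0]/q[2],m['cy']+m['fy']*q[1]/q[2]])
E
python3 - <<'E'
from h import *
a=snap('top','top1.png');snap('scene','scene1.png')
for n in('top','scene'):
    m=cams.camera_model(n);E=np.array(m['extrinsics']);print(n,m['fx'],m['cx'],m['cy'],(-E[:3,:3].T@E[:3,3]).round(3))
print(sensors.sense())
E
```

```text
top 518.7203680860504 320.88814537604964 225.41443834204676 [ 0.216 -0.01   1.526]
scene 492.70005109452586 311.9840357892478 230.74429657749974 [ 1.349 -0.504  0.731]
{'t': 0.1, 'q': array([-1.31350942e+00,  5.28338682e-01,  1.43379171e+00, -1.10143733e-05,
        1.18143046e+00, -1.78479100e-01]), 'qd': array([-2.93181399e-07, -7.60594908e-04, -4.34346935e-03, -2.28394636e-04,
       -1.18200505e-03, -1.47417416e-03]), 'tau': array([-5.08134490e-04, -4.43306208e+01, -1.78585535e+01, -1.81060282e-04,
        3.89088425e-03,  2.29853504e-05]), 'tcp_pos': array([ 0.26366659, -0.56587408,  0.20284718]), 'tool_rot': array([ 9.76356327e-01,  2.16165107e-01, -4.38562012e-05, -9.83132720e-04]), 'force': array([-0.07611328, -0.09014847, -0.26589331]), 'ft_torque': array([ 0.0192829 ,  0.07813464, -0.04191561]), 'gripper_force': 0.0, 'finger_gap': 0.999799354539412}
```

View pics/top1.png

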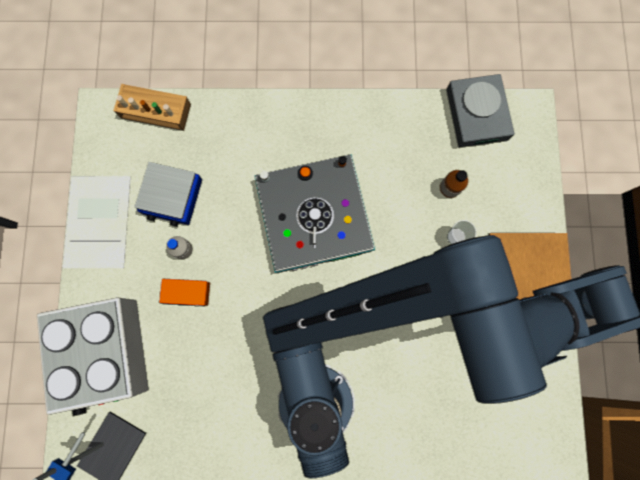

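View pics/scene1.png

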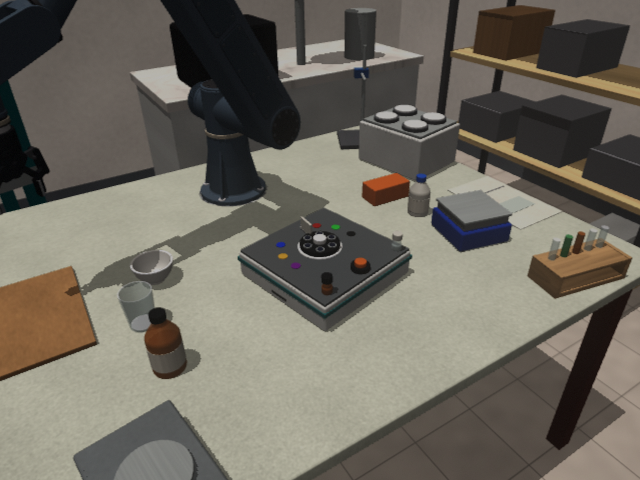

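The top view shows the photometer with its turret centre near (315,214), green dot (287,233), red (300,244), black (282,217) and button (305,173). The pointer and tab run down to about (313,245). Next I'll measure these.

```bash
cat >> h.py <<'E'
def blobs(im,box):
    x0,y0,x1,y1=box;h=cv2.cvtColor(im,cv2.COLOR_RGB2HSV)
    R={'green':(50,75),'red':(0,4),'yellow':(18,28),'blue':(110,125),'purple':(135,155),'orange':(6,14)};o={}
    for k,(a,b) in R.items():
        m=cv2.inRange(h,(a,130,80),(b,255,255))
        M=np.zeros_like(m);M[y0:y1,x0:x1]=m[y0:y1,x0:x1]
        n,_,s,c=cv2.connectedComponentsWithStats(M)
        if n>1:
            i=1+s[1:,4].argmax();o[k]=(c[i],s[i,4])
    return o
E
python3 - <<'E'
from h import *
im=cv2.cvtColor(cv2.imread('pics/top1.png'),cv2.COLOR_BGR2RGB);m=cams.camera_model('top')
b=blobs(im,(262,160,368,262));P={}
for k,(c,a) in b.items():
    P[k]=ray(m,c,.0762 if k!='orange' else .095)[:2];print(k,c.round(1),a,P[k].round(4))
# circle fit, fixed r: least squares
from scipy.optimize import least_squares
ks=[k for k in P if k!='orange']
f=lambda x:[np.hypot(*(P[k]-x))-.094 for k in ks]
r=least_squares(f,[.2,0]);A=r.x;print('axis',A.round(4),'res',np.round(f(A),4))
for k in P:
    d=P[k]-A;print(k,np.degrees(np.arctan2(d[1],d[0])).round(1),np.hypot(*d).round(4))
cv2.imwrite('pics/c1.png',cv2.resize(im[150:280,245:385,::-1],None,fx=5,fy=4.6,interpolation=cv2.INTER_CUBIC)[:600,:800])
E
```

```text
green [286.6 232.6] 54 [0.4712 0.0817]
red [299.4 244.1] 46 [0.4382 0.0453]
yellow [347.3 219.2] 51 [ 0.5101 -0.0908]
blue [341.  234.7] 52 [ 0.4654 -0.0726]
purple [345.  202.6] 41 [ 0.5588 -0.0846]
orange [304.8 171.2] 80 [0.6466 0.0308]
axis [0.522  0.0023] res [ 0.0002  0.0001 -0.0001 -0.0001  0.0004]
green 122.6 0.0942
red 152.9 0.0941
yellow -97.3 0.0939
blue -127.1 0.0939
purple -67.1 0.0944
orange 12.9 0.1278
```

View pics/c1.png

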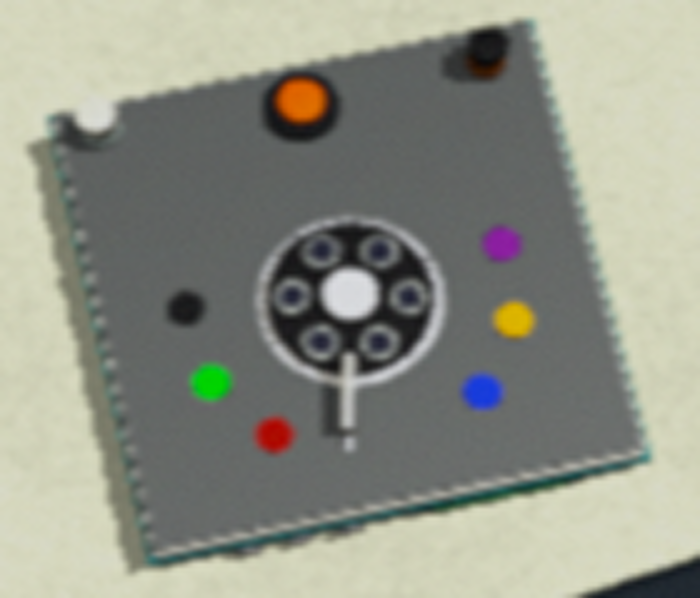

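Green lies 70° clockwise from front, at bearing 122.7° about the axis (0.522, 0.002). The tab is now at about 180°. I'll go to the tab's right side with the fingers shut and the tool's +x turned toward +y.

{"op": "move_arm", "data": {
  "targets": [
    {"dx": 0.345, "dy": 0.947, "rz": 0.1},
    {"dx": 0.345, "dy": 0.947, "rz": 0.1},
    {"dx": 0.345, "dy": 0.947, "rz": 0.1},
    {"dx": 0.345, "dy": 0.947, "rz": 0.1},
    {"dx": 0.345, "dy": 0.947, "rz": 0.1},
    {"dx": 0.345, "dy": 0.947, "rz": 0.1},
    {"dx": 0.345, "dy": 0.947, "rz": 0.1},
    {"dx": 0.345, "dy": 0.947, "rz": 0.1},
    {"dx": 0.345, "dy": 0.947, "rz": 0.1},
    {"dx": 0.345, "dy": 0.947, "rz": 0.1}
  ],
  "claw": 0,
  "newtons": 20
}}

```text
schema error: expected keys dx, dy, dz, rx, ry, rz
```

{"op": "move_arm", "data": {
  "targets": [
    {"dx": 0.345, "dy": 0.947, "rz": 0.1},
    {"dx": 0.345, "dy": 0.947, "rz": 0.1},
    {"dx": 0.345, "dy": 0.947, "rz": 0.1},
    {"dx": 0.345, "dy": 0.947, "rz": 0.1},
    {"dx": 0.345, "dy": 0.947, "rz": 0.1},
    {"dx": 0.345, "dy": 0.947, "rz": 0.1},
    {"dx": 0.345, "dy": 0.947, "rz": 0.1},
    {"dx": 0.345, "dy": 0.947, "rz": 0.1},
    {"dx": 0.345, "dy": 0.947, "rz": 0.1},
    {"dx": 0.345, "dy": 0.947, "rz": 0.1}
  ]
}}

```text
schema error: expected keys dx, dy, dz, rx, ry, rz
```

{"op": "move_arm", "data": {
  "targets": [
    {"dx": 0.345, "dy": 0.947, "rz": 0.1},
    {"dx": 0.345, "dy": 0.947, "rz": 0.1},
    {},
    {"dz": -0.4},
    {"dz": -0.4},
    {"dz": -0.4},
    {"dz": -0.4},
    {"dz": -0.4},
    {"dz": -0.4},
    {}
  ]
}}

```text
schema error: expected keys dx, dy, dz, rx, ry, rz
```

```bash
cat >> h.py <<'E'
def fproj(m,p):
    E=np.array(m['extrinsics']);q=E[:3,:3]@np.array(p)+E[:3,3]
    th=np.arctan2(np.hypot(q[0],q[1]),q[2]);ph=np.arctan2(q[1],q[0])
    return np.array([m['cx']+m['fx']*th*np.cos(ph),m['cy']+m['fy']*th*np.sin(ph)])
def fray(m,uv,z):
    E=np.array(m['extrinsics']);R=E[:3,:3];c=-R.T@E[:3,3]
    a=np.array([(uv[0]-m['cx'])/m['fx'],(uv[1]-m['cy'])/m['fy']]);t=np.hypot(*a)
    d=R.T@np.array([*(a/t*np.sin(t)),np.cos(t)]);return c+d*(z-c[2])/d[2]
E
python3 - <<'E'
from h import *
s=sensors.sense();m=cams.camera_model('wrist');im=snap('wrist','w1.png');print(s['t'],s['tcp_pos'],s['tool_rot'],s['force'])
for p in [(.522,.0023,.101),(.429,.0023,.081),(.4712,.0817,.0762),s['tcp_pos']]: print(p,fproj(m,p).round(0))
for k,(c,a) in blobs(im,(0,0,640,480)).items(): print(k,c.round(0),a,fray(m,c,.0762).round(4))
E
```

```text
0.1 [ 0.26366659 -0.56587408  0.20284718] [ 9.76356327e-01  2.16165107e-01 -4.38562012e-05 -9.83132720e-04] [-0.07611328 -0.09014847 -0.26589331]
(0.522, 0.0023, 0.101) [  -9. -131.]
(0.429, 0.0023, 0.081) [-34. -65.]
(0.4712, 0.0817, 0.0762) [-43. -89.]
[ 0.26366659 -0.56587408  0.20284718] [319. 284.]
```

View pics/w1.png

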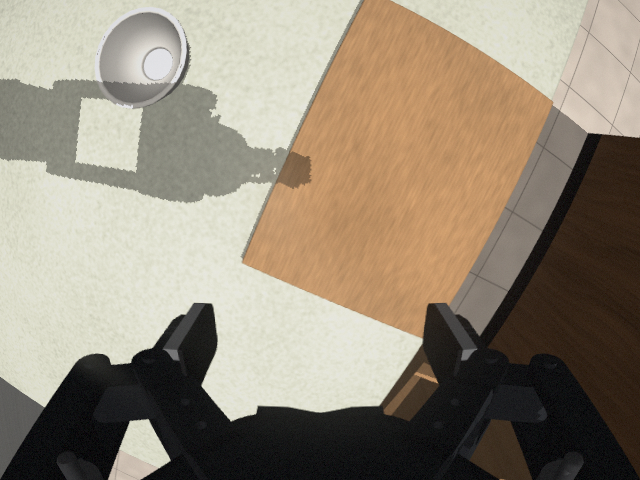

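The calls were refused, so nothing moved. The wrist picture shows the start pose: open fingers at (190,335) and (450,335), and the mortar at (142,57). I'll send the moves again with all six keys in each row.

{"op": "move_arm", "data": {
  "targets": [
    {"dx": 0.345, "dy": 0.947, "dz": 0, "rx": 0, "ry": 0, "rz": 0.1},
    {"dx": 0.345, "dy": 0.947, "dz": 0, "rx": 0, "ry": 0, "rz": 0.1},
    {"dx": 0.345, "dy": 0.947, "dz": 0, "rx": 0, "ry": 0, "rz": 0.1},
    {"dx": 0.345, "dy": 0.947, "dz": 0, "rx": 0, "ry": 0, "rz": 0.1},
    {"dx": 0.345, "dy": 0.947, "dz": 0, "rx": 0, "ry": 0, "rz": 0.1},
    {"dx": 0.345, "dy": 0.947, "dz": 0, "rx": 0, "ry": 0, "rz": 0.1},
    {"dx": 0.345, "dy": 0.947, "dz": 0, "rx": 0, "ry": 0, "rz": 0.1},
    {"dx": 0.345, "dy": 0.947, "dz": 0, "rx": 0, "ry": 0, "rz": 0.1},
    {"dx": 0.345, "dy": 0.947, "dz": 0, "rx": 0, "ry": 0, "rz": 0.1},
    {"dx": 0.345, "dy": 0.947, "dz": 0, "rx": 0, "ry": 0, "rz": 0.1}
  ],
  "claw": 0,
  "newtons": 20
}}

```text
t: 1.4
tcp_pos: [0.3506, -0.3282, 0.2038]
tool_rot: [0.886, 0.463, 0.0, 0.0]
force: [-0.3, 0.3, -0.5]
finger_gap: -0.003
gripper_force: 0.0
```

{"op": "move_arm", "data": {
  "targets": [
    {"dx": 0.345, "dy": 0.947, "dz": 0, "rx": 0, "ry": 0, "rz": 0.1},
    {"dx": 0.345, "dy": 0.947, "dz": 0, "rx": 0, "ry": 0, "rz": 0.1},
    {"dx": 0.345, "dy": 0.947, "dz": 0, "rx": 0, "ry": 0, "rz": 0.1},
    {"dx": 0.345, "dy": 0.947, "dz": 0, "rx": 0, "ry": 0, "rz": 0.1},
    {"dx": 0.345, "dy": 0.947, "dz": 0, "rx": 0, "ry": 0, "rz": 0.1},
    {"dx": 0.345, "dy": 0.947, "dz": 0, "rx": 0, "ry": 0, "rz": 0.1},
    {"dx": 0.345, "dy": 0.947, "dz": 0, "rx": 0, "ry": 0, "rz": 0.1},
    {"dx": 0.345, "dy": 0.947, "dz": 0, "rx": 0, "ry": 0, "rz": 0.1},
    {"dx": 0.345, "dy": 0.947, "dz": 0, "rx": 0, "ry": 0, "rz": 0.1},
    {"dx": 0.345, "dy": 0.947, "dz": 0, "rx": 0, "ry": 0, "rz": 0.1}
  ]
}}

```text
t: 2.65
tcp_pos: [0.4365, -0.0915, 0.2038]
tool_rot: [0.736, 0.677, 0.0, 0.0]
force: [0.5, -0.1, -0.2]
finger_gap: 0.001
gripper_force: 0.0
```

{"op": "move_arm", "data": {
  "targets": [
    {"dx": 0.345, "dy": 0.947, "dz": 0, "rx": 0, "ry": 0, "rz": 0.1},
    {"dx": 0.345, "dy": 0.947, "dz": 0, "rx": 0, "ry": 0, "rz": 0.1},
    {"dx": 0, "dy": 0, "dz": 0, "rx": 0, "ry": 0, "rz": 0},
    {"dx": 0, "dy": 0, "dz": -0.4, "rx": 0, "ry": 0, "rz": 0},
    {"dx": 0, "dy": 0, "dz": -0.4, "rx": 0, "ry": 0, "rz": 0},
    {"dx": 0, "dy": 0, "dz": -0.4, "rx": 0, "ry": 0, "rz": 0},
    {"dx": 0, "dy": 0, "dz": -0.4, "rx": 0, "ry": 0, "rz": 0},
    {"dx": 0, "dy": 0, "dz": -0.4, "rx": 0, "ry": 0, "rz": 0},
    {"dx": 0, "dy": 0, "dz": -0.4, "rx": 0, "ry": 0, "rz": 0},
    {"dx": 0, "dy": 0, "dz": 0, "rx": 0, "ry": 0, "rz": 0}
  ]
}}

```text
t: 3.9
tcp_pos: [0.453, -0.0455, 0.1428]
tool_rot: [0.701, 0.713, -0.0, -0.001]
force: [0.2, -1.4, 0.1]
finger_gap: -0.003
gripper_force: 0.0
```

```bash
python3 - <<'E'
from h import *
s=sensors.sense();m=cams.camera_model('wrist');im=snap('wrist','w2.png');print(s['t'],s['tcp_pos'],s['tool_rot'],s['force'])
for p in [(.522,.0023,.101),(.428,.0023,.081),(.4712,.0817,.0762),s['tcp_pos']]: print(p,fproj(m,p).round(0))
for k,(c,a) in blobs(im,(0,0,640,480)).items(): print(k,c.round(0),a,fray(m,c,.0762).round(4))
E
```

```text
3.9 [ 0.4529832  -0.04551171  0.14284622] [ 7.01115844e-01  7.13046670e-01 -4.33608512e-04 -9.11556961e-04] [ 0.23989764 -1.38812534  0.13217662]
(0.522, 0.0023, 0.101) [437. 181.]
(0.428, 0.0023, 0.081) [281. 173.]
(0.4712, 0.0817, 0.0762) [352.  51.]
[ 0.4529832  -0.04551171  0.14284622] [319. 284.]
green [353.  52.] 888 [0.4722 0.0811 0.0762]
red [300. 106.] 926 [0.4396 0.0451 0.0762]
yellow [399. 306.] 644 [ 0.5114 -0.0911  0.0762]
blue [339. 281.] 696 [ 0.4666 -0.0721  0.0762]
purple [462. 296.] 547 [ 0.5595 -0.0845  0.0762]
orange [592. 154.] 957 [0.6618 0.0301 0.0762]
```

View pics/w2.png

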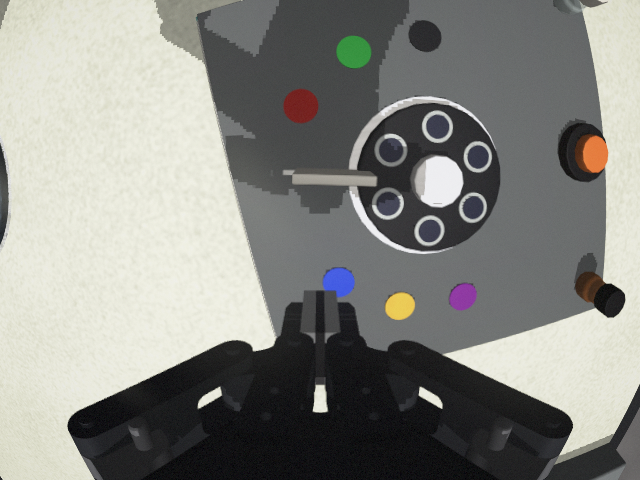

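The wrist view agrees with the top view to about 1 mm: green (353,52), pointer tip (285,173), and shut fingertips just right of the tab at (319,295). Next I'll compute the arc increments.

```bash
python3 - <<'E'
import numpy as np
A=np.array([.5225,.0024])
def C(th):
    t=np.radians(th);return A+.070*np.array([np.cos(t),np.sin(t)])-.014*np.array([np.sin(t),-np.cos(t)])
th=np.linspace(180,126,21);P=np.array([C(t) for t in th]);print(P[0],P[10],P[-1],C(122.7))
print((np.diff(P,axis=0)/.025).round(2).tolist())
E
```

```text
[ 0.4525 -0.0116] [0.45377368 0.02170524] [0.47002879 0.0508022 ] [0.47290203 0.05374239]
[[-0.02, 0.13], [-0.02, 0.13], [-0.01, 0.13], [-0.0, 0.13], [0.0, 0.13], [0.01, 0.13], [0.01, 0.13], [0.02, 0.13], [0.03, 0.13], [0.03, 0.13], [0.04, 0.13], [0.05, 0.13], [0.05, 0.12], [0.06, 0.12], [0.06, 0.12], [0.07, 0.12], [0.07, 0.11], [0.08, 0.11], [0.08, 0.11], [0.09, 0.1]]
```

{"op": "move_arm", "data": {
  "targets": [
    {"dx": 0, "dy": 0, "dz": -0.37, "rx": 0, "ry": 0, "rz": 0},
    {"dx": 0, "dy": 0, "dz": -0.37, "rx": 0, "ry": 0, "rz": 0},
    {"dx": 0, "dy": 0, "dz": -0.37, "rx": 0, "ry": 0, "rz": 0},
    {"dx": 0, "dy": 0, "dz": -0.37, "rx": 0, "ry": 0, "rz": 0},
    {"dx": 0, "dy": 0, "dz": -0.37, "rx": 0, "ry": 0, "rz": 0},
    {"dx": 0, "dy": 0.3, "dz": 0, "rx": 0, "ry": 0, "rz": 0},
    {"dx": 0, "dy": 0.3, "dz": 0, "rx": 0, "ry": 0, "rz": 0},
    {"dx": 0, "dy": 0.3, "dz": 0, "rx": 0, "ry": 0, "rz": 0},
    {"dx": 0, "dy": 0.2, "dz": 0, "rx": 0, "ry": 0, "rz": 0},
    {"dx": 0, "dy": 0, "dz": 0, "rx": 0, "ry": 0, "rz": 0}
  ]
}}

```text
t: 5.2
tcp_pos: [0.4537, -0.0177, 0.0977]
tool_rot: [0.701, 0.713, 0.0, 0.0]
force: [-0.4, 0.1, -0.2]
finger_gap: 0.002
gripper_force: 0.0
```

{"op": "move_arm", "data": {
  "targets": [
    {"dx": 0, "dy": 0.12, "dz": 0, "rx": 0, "ry": 0, "rz": 0},
    {"dx": -0.02, "dy": 0.13, "dz": 0, "rx": 0, "ry": 0, "rz": 0},
    {"dx": -0.03, "dy": 0.13, "dz": 0, "rx": 0, "ry": 0, "rz": -0.09},
    {"dx": -0.02, "dy": 0.13, "dz": 0, "rx": 0, "ry": 0, "rz": -0.09},
    {"dx": -0.01, "dy": 0.13, "dz": 0, "rx": 0, "ry": 0, "rz": -0.09},
    {"dx": 0, "dy": 0.13, "dz": 0, "rx": 0, "ry": 0, "rz": -0.09},
    {"dx": 0, "dy": 0.13, "dz": 0, "rx": 0, "ry": 0, "rz": -0.09},
    {"dx": 0.01, "dy": 0.13, "dz": 0, "rx": 0, "ry": 0, "rz": -0.09},
    {"dx": 0.01, "dy": 0.13, "dz": 0, "rx": 0, "ry": 0, "rz": -0.09},
    {"dx": 0.02, "dy": 0.13, "dz": 0, "rx": 0, "ry": 0, "rz": -0.09}
  ]
}}

```text
t: 6.45
tcp_pos: [0.4525, 0.0142, 0.0974]
tool_rot: [0.823, 0.568, -0.0, -0.0]
force: [0.4, -0.7, -0.6]
finger_gap: 0.002
gripper_force: 0.0
```

{"op": "move_arm", "data": {
  "targets": [
    {"dx": 0.03, "dy": 0.13, "dz": 0, "rx": 0, "ry": 0, "rz": -0.09},
    {"dx": 0.03, "dy": 0.13, "dz": 0, "rx": 0, "ry": 0, "rz": -0.09},
    {"dx": 0.04, "dy": 0.13, "dz": 0, "rx": 0, "ry": 0, "rz": -0.09},
    {"dx": 0.05, "dy": 0.13, "dz": 0, "rx": 0, "ry": 0, "rz": -0.09},
    {"dx": 0.05, "dy": 0.12, "dz": 0, "rx": 0, "ry": 0, "rz": -0.09},
    {"dx": 0.06, "dy": 0.12, "dz": 0, "rx": 0, "ry": 0, "rz": -0.09},
    {"dx": 0.06, "dy": 0.12, "dz": 0, "rx": 0, "ry": 0, "rz": -0.09},
    {"dx": 0.07, "dy": 0.12, "dz": 0, "rx": 0, "ry": 0, "rz": -0.09},
    {"dx": 0, "dy": 0, "dz": 0, "rx": 0, "ry": 0, "rz": 0},
    {"dx": 0, "dy": 0, "dz": 0, "rx": 0, "ry": 0, "rz": 0}
  ]
}}

```text
t: 7.7
tcp_pos: [0.4622, 0.039, 0.0974]
tool_rot: [0.914, 0.405, -0.0, -0.0]
force: [0.1, -0.3, 0.3]
finger_gap: 0.002
gripper_force: 0.0
```

```bash
python3 - <<'E'
from h import *
s=sensors.sense();m=cams.camera_model('wrist');im=snap('wrist','w3.png');print(s['t'],s['tcp_pos'],s['tool_rot'],s['force'])
print('green',fproj(m,(.4717,.0814,.0762)),'axis',fproj(m,(.5225,.0024,.101)))
for th in(140,135,130,122.7):
    t=np.radians(th);print(th,fproj(m,(.5225+.094*np.cos(t),.0024+.094*np.sin(t),.082)).round(0))
E
```

```text
7.7 [0.46222797 0.03900552 0.0974258 ] [ 9.14242045e-01  4.05168449e-01 -9.41639584e-05 -4.50009868e-05] [ 0.06876302 -0.29308713  0.29617543]
green [278.32386217 201.55971188] axis [457.4448104  260.15840716]
140 [273. 256.]
135 [272. 241.]
130 [273. 226.]
122.7 [277. 203.]
```

View pics/w3.png

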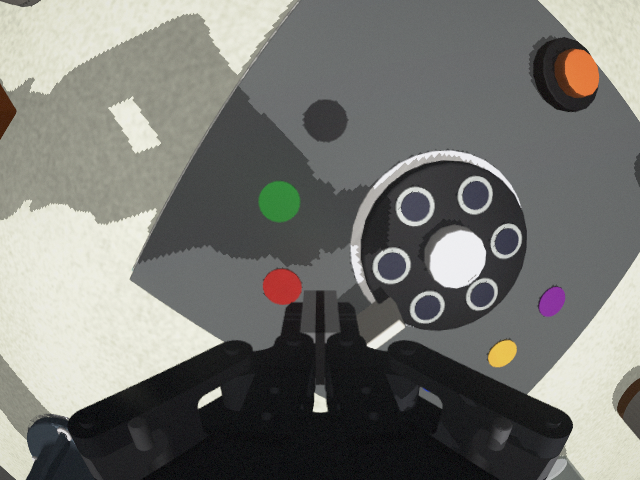

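The view shows green (279,201), red (282,287) and the tab's inner part at about (375,325), partly hidden by the fingers. I'll compare that with the predicted tab positions.

```bash
python3 - <<'E'
from h import *
m=cams.camera_model('wrist');E=np.array(m['extrinsics']);print('cam',(-E[:3,:3].T@E[:3,3]).round(3))
for th in(180,170,160,150,140,136,130):
    t=np.radians(th);print(th,*[fproj(m,(.5225+r*np.cos(t),.0024+r*np.sin(t),z)).round(0) for r,z in((.04,.115),(.04,.089),(.086,.115),(.094,.082))])
im=snap('top','top3.png')
cv2.imwrite('pics/c3.png',cv2.resize(im[150:280,245:385,::-1],None,fx=4,fy=4,interpolation=cv2.INTER_CUBIC))
E
```

```text
cam [0.512 0.093 0.268]
180 [402. 323.] [393. 300.] [330. 377.] [319. 350.]
170 [395. 313.] [386. 291.] [312. 358.] [301. 332.]
160 [389. 302.] [380. 280.] [297. 335.] [288. 309.]
150 [385. 289.] [377. 268.] [287. 308.] [278. 284.]
140 [384. 275.] [376. 256.] [282. 279.] [273. 256.]
136 [385. 269.] [376. 251.] [281. 266.] [272. 244.]
130 [386. 260.] [377. 243.] [282. 247.] [273. 226.]
```

View pics/c3.png

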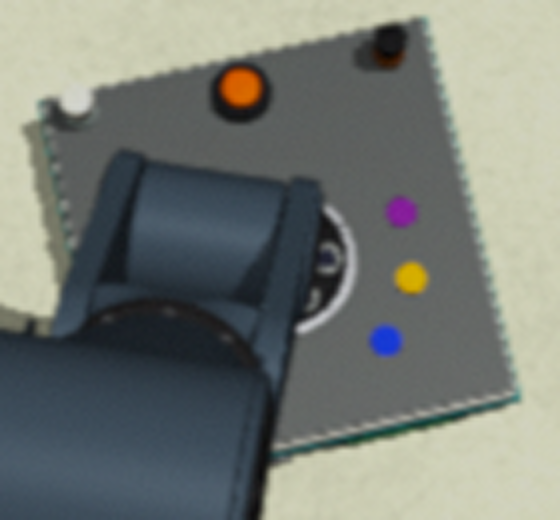

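```bash
python3 - <<'E'
from h import *
m=cams.camera_model('wrist')
im=cv2.imread('pics/w3.png');g=im.min(2)
sub=(g[300:375,335:425]>140).astype(np.uint8)
n,l,s,c=cv2.connectedComponentsWithStats(sub)
for i in range(1,n):
    if s[i,4]>15:
        ys,xs=np.where(l==i);pts=np.c_[xs+335,ys+300].astype(np.float32)
        W=np.array([fray(m,p,.115)[:2] for p in pts]);print(s[i],W.min(0).round(4),W.max(0).round(4),W.mean(0).round(4))
        r=cv2.fitLine(W.astype(np.float32)*1000,cv2.DIST_L2,0,.01,.01).ravel();print(np.degrees(np.arctan2(r[1],r[0])))
for y in range(290,372,4): print(y,' '.join('%3d'%v for v in g[y,336:424:4]))
E
```

```text
[ 75   0  15  23 126] [ 0.4881 -0.0047] [0.4953 0.0088] [0.4907 0.0031]
71.916695
[ 32  20  38  29 405] [ 4.625e-01 -1.000e-04] [0.4826 0.0057] [0.4729 0.0028]
-1.3167481
290 103 110 109  70  72  70  71 166 165  45  35  35  47  51  55  56  52  51  52  52  53  53
294  90 110  70  72  70  70  69 144 166 104  34  32  33  54  50  53  54  51  53  50  53 201
298  80  66  70  68  68  68  73  72 167 164  32  35  33  78  57  52  51  52  51  54 209 125
302  71  47  47  52  68  68  69  73  70 144  73  37  79  79  79  52  51  49  49 189 148  63
306  73  26  31  35  39  70  68  70  69  77  78  81  82  82  82  82  51  46  48 198  64  61
310  72  26  27  27  32  68  69  77  77  76  81  82  80  82  80  84  47  52  46 206  60  62
314  73  36  38  38  34  68  77  78  78  81  80  80  83  79  80  81  76  46  47 204  95  59
318  68  29  33  35  34  52  79  78  79  80  80  80  80  79  80  80  80  48  49  72 205  72
322  71  19  31  30  23  37  77  80  78  79  78  80  78  80  82 187 217  52  45  45  58 170
326  73  34  21  27  22  27  76  78  79  78  79  76  82  85 223 234 232 198 132  76  43  49
330  69  
[... 302 characters left out ...]
 134 232 233 231 199 106  82  27  24  26  29  23  57 109
346  23  18  24  28  24  27  21  21 193 231 232 129 107  79  25  26  26  24  23  29  29  26
350  22  21  19  21  23  21  25  24  25  22  23  52  92  31  24  24  28  29  26  26  20  27
354  21  20  18  22  23  22  20  16  24  21  23  24  23  25  23  28  27  29  35  28  21  24
358  18  18  21  23  23  23  25  24  20  24  19  23  19  24  26  23  25  15  24  25  27  27
362  18  22  25  19  24  23  19  25  21  24  20  22  20  23  27  28  26  20  23  17  20  18
366  25  25  18  17  23  23  21  23  23  19  20  23  18  24  25  29  28  31  27  25  18  27
370  15  22  23  17  21  17  17  16  20  13  11  16  23  28  27  30  27  30  27  27  20  21
```

```bash
python3 - <<'E'
from h import *
from scipy.spatial.transform import Rotation as R
s=sensors.sense();m=cams.camera_model('wrist');Q=R.from_quat(s['tool_rot'])
for z in(0,-.02,-.04):
  for x in(-.011,0,.011): print(z,x,*[fproj(m,s['tcp_pos']+Q.apply([x,y,z])).round(0) for y in(-.014,.014)])
im=cv2.imread('pics/w3.png');cv2.imwrite('pics/c4.png',cv2.resize(im[250:370,250:430],None,fx=4,fy=4,interpolation=cv2.INTER_CUBIC))
E
```

```text
0 -0.011 [292. 304.] [347. 304.]
0 0 [291. 284.] [347. 284.]
0 0.011 [291. 263.] [348. 263.]
-0.02 -0.011 [289. 323.] [350. 323.]
-0.02 0 [288. 302.] [350. 301.]
-0.02 0.011 [287. 279.] [351. 279.]
-0.04 -0.011 [285. 346.] [353. 346.]
-0.04 0 [284. 323.] [354. 323.]
-0.04 0.011 [283. 299.] [355. 299.]
```

View pics/c4.png

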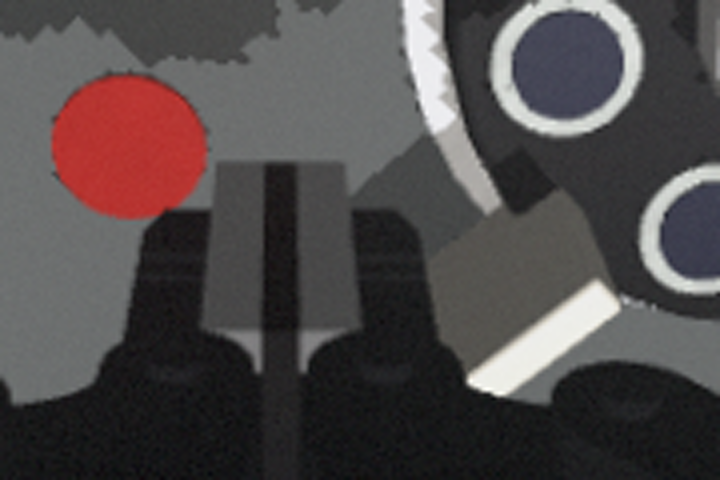

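The crop shows the pads' front edge at row 291, where the stated TCP would put it at row 263. The tab (bright edge, unmoved at 180°) is behind the fingers. So the real fingertips are about 30 mm higher than the TCP reading, and they passed over the tab without touching it. I'll go back over it and come in lower, watching the force.

{"op": "move_arm", "data": {
  "targets": [
    {"dx": 0, "dy": 0, "dz": 0.8, "rx": 0, "ry": 0, "rz": 0},
    {"dx": -0.072, "dy": -0.632, "dz": 0, "rx": 0, "ry": 0, "rz": 0.28},
    {"dx": -0.072, "dy": -0.632, "dz": 0, "rx": 0, "ry": 0, "rz": 0.28},
    {"dx": -0.072, "dy": -0.632, "dz": 0, "rx": 0, "ry": 0, "rz": 0.28},
    {"dx": -0.072, "dy": -0.632, "dz": 0, "rx": 0, "ry": 0, "rz": 0.28},
    {"dx": -0.072, "dy": -0.632, "dz": 0, "rx": 0, "ry": 0, "rz": 0.28},
    {"dx": 0, "dy": 0, "dz": 0, "rx": 0, "ry": 0, "rz": 0},
    {"dx": 0, "dy": 0, "dz": -0.5, "rx": 0, "ry": 0, "rz": 0},
    {"dx": 0, "dy": 0, "dz": -0.5, "rx": 0, "ry": 0, "rz": 0},
    {"dx": 0, "dy": 0, "dz": 0, "rx": 0, "ry": 0, "rz": 0}
  ]
}}

```text
t: 9.05
tcp_pos: [0.4522, -0.0391, 0.091]
tool_rot: [0.708, 0.706, -0.001, -0.002]
force: [-0.4, -0.5, -1.1]
finger_gap: -0.004
gripper_force: 0.0
```

{"op": "move_arm", "data": {
  "targets": [
    {"dx": 0, "dy": 0, "dz": -0.12, "rx": 0, "ry": 0, "rz": 0},
    {"dx": 0, "dy": 0, "dz": -0.12, "rx": 0, "ry": 0, "rz": 0},
    {"dx": 0, "dy": 0, "dz": -0.12, "rx": 0, "ry": 0, "rz": 0},
    {"dx": 0, "dy": 0, "dz": -0.12, "rx": 0, "ry": 0, "rz": 0},
    {"dx": 0, "dy": 0, "dz": -0.12, "rx": 0, "ry": 0, "rz": 0},
    {"dx": 0, "dy": 0, "dz": -0.12, "rx": 0, "ry": 0, "rz": 0},
    {"dx": 0, "dy": 0, "dz": -0.12, "rx": 0, "ry": 0, "rz": 0},
    {"dx": 0, "dy": 0, "dz": 0, "rx": 0, "ry": 0, "rz": 0},
    {"dx": 0, "dy": 0, "dz": 0, "rx": 0, "ry": 0, "rz": 0},
    {"dx": 0, "dy": 0, "dz": 0, "rx": 0, "ry": 0, "rz": 0}
  ]
}}

```text
t: 10.3
tcp_pos: [0.4534, -0.04, 0.0716]
tool_rot: [0.709, 0.706, 0.0, 0.0]
force: [-0.3, -0.0, 0.4]
finger_gap: 0.0
gripper_force: 0.0
```

No contact at z 0.0716, which is below the deck height, so the offset is confirmed. I'll go a little lower and nudge the tab.

{"op": "move_arm", "data": {
  "targets": [
    {"dx": 0, "dy": 0, "dz": -0.12, "rx": 0, "ry": 0, "rz": 0},
    {"dx": 0, "dy": 0, "dz": -0.12, "rx": 0, "ry": 0, "rz": 0},
    {"dx": 0, "dy": 0, "dz": -0.12, "rx": 0, "ry": 0, "rz": 0},
    {"dx": 0, "dy": 0.2, "dz": 0, "rx": 0, "ry": 0, "rz": 0},
    {"dx": 0, "dy": 0.2, "dz": 0, "rx": 0, "ry": 0, "rz": 0},
    {"dx": 0, "dy": 0.2, "dz": 0, "rx": 0, "ry": 0, "rz": 0},
    {"dx": 0, "dy": 0.2, "dz": 0, "rx": 0, "ry": 0, "rz": 0},
    {"dx": 0, "dy": 0.2, "dz": 0, "rx": 0, "ry": 0, "rz": 0},
    {"dx": 0, "dy": 0.2, "dz": 0, "rx": 0, "ry": 0, "rz": 0},
    {"dx": 0, "dy": 0.2, "dz": 0, "rx": 0, "ry": 0, "rz": 0}
  ]
}}

```text
t: 11.55
tcp_pos: [0.4535, -0.005, 0.0625]
tool_rot: [0.708, 0.706, -0.0, 0.0]
force: [0.0, -2.6, -0.1]
finger_gap: 0.001
gripper_force: 1.2
```

```bash
cat >> h.py <<'E'
def fin(f):
    # tab's bright top edge: back-project bright pixels to z=.115, keep those 35..96 mm from the axis
    m=cams.camera_model('wrist');im=snap('wrist',f);g=im.min(2)
    n,l,s,c=cv2.connectedComponentsWithStats((g>140).astype(np.uint8))
    for i in range(1,n):
        if 60<s[i,4]<3000:
            ys,xs=np.where(l==i);W=np.array([fray(m,p,.115)[:2] for p in zip(xs,ys)])-[.5225,.0024]
            r=np.hypot(*W.T)
            if r.min()>.034 and r.max()<.1:
                L=cv2.fitLine((W*1000).astype(np.float32),cv2.DIST_L2,0,.01,.01).ravel();d=W.mean(0)
                print('fin?',s[i].tolist(),'r',r.min().round(3),r.max().round(3),'mid bearing',np.degrees(np.arctan2(d[1],d[0])).round(1),'line',np.degrees(np.arctan2(L[1],L[0])).round(1)%180)
E
python3 - <<'E'
from h import *
s=sensors.sense();print(s['t'],s['tcp_pos'].round(4),s['force'].round(1));fin('w5.png')
E
```

```text
11.55 [ 0.4535 -0.005   0.0625] [ 0.  -2.6 -0.1]
fin? [358, 166, 192, 103, 2716] r 0.041 0.063 mid bearing 123.4 line 21.2
fin? [265, 265, 17, 6, 88] r 0.085 0.09 mid bearing 165.9 line 175.8
```

View pics/w5.png

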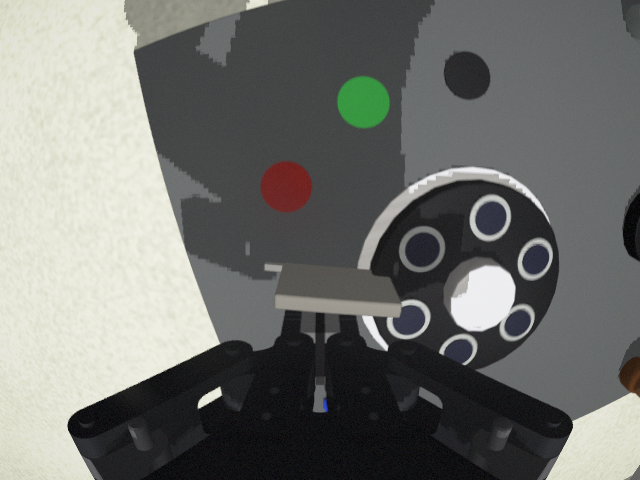

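The tab at (335,290) is now in contact with the fingertips and the force is 2.6 N. The pointer tip is at (266,267), the green dot at (363,102). Next I'll get the pointer's bearing and the arc increments.

```bash
python3 - <<'E'
from h import *
m=cams.camera_model('wrist');A=np.array([.5225,.0024])
p=fray(m,(266,267.5),.082)[:2]-A;th0=np.degrees(np.arctan2(p[1],p[0]));print('ptr',np.hypot(*p),th0)
c=sensors.sense()['tcp_pos'][:2]-A;t=np.radians(th0);u=np.array([np.cos(t),np.sin(t)]);tt=np.array([np.sin(t),-np.cos(t)]);o=c@tt;rr=c@u;print('offset',o,'r',rr)
def C(th):
    t=np.radians(th);return A+rr*np.array([np.cos(t),np.sin(t)])+o*np.array([np.sin(t),-np.cos(t)])
th=np.arange(th0,122.7+5,-2.7);P=np.array([C(t) for t in th]);print(len(th)-1,th[-1],P[-1],C(122.7));print((np.diff(P,axis=0)/.025).round(2).tolist())
E
```

```text
ptr 0.09277685862176342 174.32723254467444
offset -0.013678691948545187 r 0.06799117166572838
17 128.42723254467464 [0.46952625 0.04716257] [0.47425766 0.05222552]
[[-0.01, 0.13], [-0.0, 0.13], [0.0, 0.13], [0.01, 0.13], [0.01, 0.13], [0.02, 0.13], [0.03, 0.13], [0.03, 0.13], [0.04, 0.12], [0.04, 0.12], [0.05, 0.12], [0.06, 0.12], [0.06, 0.12], [0.07, 0.11], [0.07, 0.11], [0.08, 0.11], [0.08, 0.1]]
```

{"op": "move_arm", "data": {
  "targets": [
    {"dx": 0, "dy": 0.13, "dz": 0, "rx": 0, "ry": 0, "rz": -0.1},
    {"dx": 0, "dy": 0.13, "dz": 0, "rx": 0, "ry": 0, "rz": -0.1},
    {"dx": 0, "dy": 0.13, "dz": 0, "rx": 0, "ry": 0, "rz": -0.1},
    {"dx": 0.01, "dy": 0.13, "dz": 0, "rx": 0, "ry": 0, "rz": -0.1},
    {"dx": 0.01, "dy": 0.13, "dz": 0, "rx": 0, "ry": 0, "rz": -0.1},
    {"dx": 0.02, "dy": 0.13, "dz": 0, "rx": 0, "ry": 0, "rz": -0.1},
    {"dx": 0.03, "dy": 0.13, "dz": 0, "rx": 0, "ry": 0, "rz": -0.1},
    {"dx": 0.03, "dy": 0.13, "dz": 0, "rx": 0, "ry": 0, "rz": -0.1},
    {"dx": 0.04, "dy": 0.12, "dz": 0, "rx": 0, "ry": 0, "rz": -0.1},
    {"dx": 0.04, "dy": 0.12, "dz": 0, "rx": 0, "ry": 0, "rz": -0.1}
  ]
}}

```text
t: 12.85
tcp_pos: [0.4568, 0.0273, 0.0624]
tool_rot: [0.867, 0.498, -0.001, -0.001]
force: [-2.6, -2.0, 2.0]
finger_gap: -0.002
gripper_force: 1.1
```

{"op": "move_arm", "data": {
  "targets": [
    {"dx": 0.05, "dy": 0.12, "dz": 0, "rx": 0, "ry": 0, "rz": -0.1},
    {"dx": 0.06, "dy": 0.12, "dz": 0, "rx": 0, "ry": 0, "rz": -0.1},
    {"dx": 0.06, "dy": 0.12, "dz": 0, "rx": 0, "ry": 0, "rz": -0.1},
    {"dx": 0.07, "dy": 0.11, "dz": 0, "rx": 0, "ry": 0, "rz": -0.1},
    {"dx": 0.07, "dy": 0.11, "dz": 0, "rx": 0, "ry": 0, "rz": -0.1},
    {"dx": 0.08, "dy": 0.11, "dz": 0, "rx": 0, "ry": 0, "rz": -0.1},
    {"dx": 0.04, "dy": 0.06, "dz": 0, "rx": 0, "ry": 0, "rz": -0.06},
    {"dx": 0.04, "dy": 0.04, "dz": 0, "rx": 0, "ry": 0, "rz": -0.05},
    {"dx": 0, "dy": 0, "dz": 0, "rx": 0, "ry": 0, "rz": 0},
    {"dx": 0, "dy": 0, "dz": 0, "rx": 0, "ry": 0, "rz": 0}
  ]
}}

```text
t: 14.1
tcp_pos: [0.4693, 0.0468, 0.0623]
tool_rot: [0.944, 0.33, -0.0, -0.0]
force: [-3.0, 0.5, -0.7]
finger_gap: 0.005
gripper_force: 0.9
```

```bash
python3 - <<'E'
from h import *
s=sensors.sense();print(s['t'],s['tcp_pos'].round(4),s['tool_rot'].round(3),s['force'].round(1));A=np.array([.5225,.0024])
m=cams.camera_model('wrist');im=snap('wrist','w6.png')
for k,(c,a) in blobs(im,(0,0,640,480)).items():
    if k in('green','red'): print(k,c.round(1),a,fray(m,c,.0762).round(4))
for th in(134,128,122.7): t=np.radians(th);print(th,fproj(m,(*(A+.094*np.array([np.cos(t),np.sin(t)])),.082)).round(0))
# brightness profile along arcs at r=.0905, z=.082
g=im.min(2)
for r in(.088,.0915,.096,.100): print(r,[(th,int(g[tuple(fproj(m,(A[0]+r*np.cos(np.radians(th)),A[1]+r*np.sin(np.radians(th)),.082)).round().astype(int)[::-1])])) for th in range(142,112,-1)])
E
```

```text
14.1 [0.4693 0.0468 0.0623] [ 0.944  0.33  -0.    -0.   ] [-3.   0.5 -0.7]
green [262.2 246.6] 1733 [0.4724 0.0817 0.0762]
red [271.7 333.8] 367 [0.4385 0.0521 0.0762]
134 [262. 291.]
128 [260. 271.]
122.7 [260. 252.]
0.088 [(142, 113), (141, 144), (140, 145), (139, 145), (138, 142), (137, 104), (136, 80), (135, 80), (134, 81), (133, 79), (132, 77), (131, 72), (130, 69), (129, 158), (128, 157), (127, 81), (126, 47), (125, 46), (124, 48), (123, 50), (122, 47), (121, 48), (120, 50), (119, 49), (118, 48), (117, 51), (116, 49), (115, 68), (114, 69), (113, 70)]
0.0915 [(142, 108), (141, 119), (140, 143), (139, 138), (138, 134), (137, 94), (136, 68), (135, 69), (134, 68), (133, 68), (132, 65), (131, 69), (130, 66), (129, 156), (128, 153), (127, 58), (126, 46), (125, 46), (124, 44), (123, 48), (122, 48), (121, 46), (120, 44), (119, 46), (118, 48), (117, 51), (116, 50), (115, 45), (114, 66), (113, 66)]
0.096 [(142, 107), (141, 108), (140, 110), (139, 70), (138, 69), (137, 65), (136, 69), (135, 68), (134, 66), (133, 67), (132, 67), (131, 67), (130, 67), (129, 65), (128, 69), (127, 48), (126, 44), (125, 43), (124, 45), (123, 44), (122, 46), (121, 45), (120, 48), (119, 46), (118, 47), (117, 48), (116, 51), (115, 57), (114, 65), (113, 68)]
0.1 [(142, 107), (141, 107), (140, 107), (139, 77), (138, 68), (137, 66), (136, 66), (135, 65), (134, 69), (133, 65), (132, 70), (131, 63), (130, 67), (129, 66), (128, 66), (127, 69), (126, 44), (125, 44), (124, 45), (123, 43), (122, 47), (121, 43), (120, 47), (119, 44), (118, 46), (117, 46), (116, 64), (115, 69), (114, 67), (113, 70)]
```

The pointer is at 128.4° and green at 122.6°, so one short last push remains.

{"op": "move_arm", "data": {
  "targets": [
    {"dx": 0.05, "dy": 0.05, "dz": 0, "rx": 0, "ry": 0, "rz": -0.05},
    {"dx": 0.05, "dy": 0.05, "dz": 0, "rx": 0, "ry": 0, "rz": -0.05},
    {"dx": 0.05, "dy": 0.05, "dz": 0, "rx": 0, "ry": 0, "rz": -0.05},
    {"dx": 0.04, "dy": 0.05, "dz": 0, "rx": 0, "ry": 0, "rz": -0.04},
    {"dx": 0, "dy": 0, "dz": 0, "rx": 0, "ry": 0, "rz": 0},
    {"dx": 0, "dy": 0, "dz": 0, "rx": 0, "ry": 0, "rz": 0},
    {"dx": 0, "dy": 0, "dz": 0, "rx": 0, "ry": 0, "rz": 0},
    {"dx": 0, "dy": 0, "dz": 0, "rx": 0, "ry": 0, "rz": 0},
    {"dx": 0, "dy": 0, "dz": 0, "rx": 0, "ry": 0, "rz": 0},
    {"dx": 0, "dy": 0, "dz": 0, "rx": 0, "ry": 0, "rz": 0}
  ]
}}

```text
t: 15.4
tcp_pos: [0.4749, 0.0517, 0.0626]
tool_rot: [0.959, 0.282, 0.001, 0.0]
force: [0.1, -0.2, 0.8]
finger_gap: 0.0
gripper_force: 0.0
```

```bash
cat >> h.py <<'E'
def arc(f):
    s=sensors.sense();print(s['t'],s['tcp_pos'].round(4),s['force'].round(1));A=np.array([.5225,.0024])
    m=cams.camera_model('wrist');im=snap('wrist',f);g=im.min(2)
    b=blobs(im,(0,0,640,480))
    for k in('green','orange'):
        if k in b: print(k,b[k][0].round(1),b[k][1],fray(m,b[k][0],.0762).round(4))
    for r in(.088,.0915): print(r,[(th,int(g[tuple(fproj(m,(A[0]+r*np.cos(np.radians(th)),A[1]+r*np.sin(np.radians(th)),.082)).round().astype(int)[::-1])])) for th in np.arange(130,113,-.5)])
E
python3 -c "from h import *;arc('w7.png')"
```

```text
15.4 [0.4749 0.0517 0.0626] [ 0.1 -0.2  0.8]
green [258.1 266.4] 1349 [0.4721 0.083  0.0762]
orange [572.5  23.1] 1925 [0.66   0.0212 0.0762]
0.088 [(np.float64(130.0), 80), (np.float64(129.5), 80), (np.float64(129.0), 81), (np.float64(128.5), 83), (np.float64(128.0), 80), (np.float64(127.5), 81), (np.float64(127.0), 78), (np.float64(126.5), 81), (np.float64(126.0), 80), (np.float64(125.5), 79), (np.float64(125.0), 47), (np.float64(124.5), 46), (np.float64(124.0), 47), (np.float64(123.5), 44), (np.float64(123.0), 146), (np.float64(122.5), 159), (np.float64(122.0), 157), (np.float64(121.5), 149), (np.float64(121.0), 89), (np.float64(120.5), 45), (np.float64(120.0), 47), (np.float64(119.5), 43), (np.float64(119.0), 43), (np.float64(118.5), 48), (np.float64(118.0), 46), (np.float64(117.5), 47), (np.float64(117.0), 47), (np.float64(116.5), 49), (np.float64(116.0), 49), (np.float64(115.5), 48), (np.float64(115.0), 59), (np.float64(114.5), 67), (np.float64(114.0), 68), (np.float64(113.5), 68)]
0.0915 [(np.float64(130.0), 66), (np.float64(129.5), 67), (np.float64(129.0), 69), (np.float64(128.5), 66), (np.float64(128.0), 68), (np.float64(127.5), 45), (np.float64(127.0), 43), (np.float64(126.5), 46), (np.float64(126.0), 46), (np.float64(125.5), 45), (np.float64(125.0), 43), (np.float64(124.5), 46), (np.float64(124.0), 47), (np.float64(123.5), 48), (np.float64(123.0), 154), (np.float64(122.5), 155), (np.float64(122.0), 154), (np.float64(121.5), 126), (np.float64(121.0), 86), (np.float64(120.5), 44), (np.float64(120.0), 46), (np.float64(119.5), 46), (np.float64(119.0), 47), (np.float64(118.5), 48), (np.float64(118.0), 52), (np.float64(117.5), 48), (np.float64(117.0), 46), (np.float64(116.5), 45), (np.float64(116.0), 47), (np.float64(115.5), 43), (np.float64(115.0), 45), (np.float64(114.5), 52), (np.float64(114.0), 65), (np.float64(113.5), 69)]
```

The pointer is at 122.2° against green at 122.6°, so it is centred. I'll back off, rise, and head toward the button.

{"op": "move_arm", "data": {
  "targets": [
    {"dx": -0.2, "dy": -0.13, "dz": 0, "rx": 0, "ry": 0, "rz": 0},
    {"dx": -0.4, "dy": -0.26, "dz": 0, "rx": 0, "ry": 0, "rz": 0},
    {"dx": -0.4, "dy": -0.26, "dz": 0, "rx": 0, "ry": 0, "rz": 0},
    {"dx": 0, "dy": 0, "dz": 0, "rx": 0, "ry": 0, "rz": 0},
    {"dx": 0, "dy": 0, "dz": 0.9, "rx": 0, "ry": 0, "rz": 0},
    {"dx": 0, "dy": 0, "dz": 0.9, "rx": 0, "ry": 0, "rz": 0},
    {"dx": 0, "dy": 0, "dz": 0.9, "rx": 0, "ry": 0, "rz": 0},
    {"dx": 0, "dy": 0, "dz": 0.9, "rx": 0, "ry": 0, "rz": 0},
    {"dx": 0, "dy": 0, "dz": 0.9, "rx": 0, "ry": 0, "rz": 0},
    {"dx": 0, "dy": 0, "dz": 0, "rx": 0, "ry": 0, "rz": 0}
  ]
}}

```text
t: 16.7
tcp_pos: [0.4508, 0.0354, 0.1763]
tool_rot: [0.959, 0.282, 0.002, 0.001]
force: [-0.7, -0.0, -0.9]
finger_gap: 0.004
gripper_force: 0.0
```

```bash
python3 - <<'E'
from h import *
s=sensors.sense();print(s['tcp_pos'].round(4))
m=cams.camera_model('wrist');im=snap('wrist','w8.png');b=blobs(im,(0,0,640,480));c=b['orange'][0];print(c,b['orange'][1])
mt=cams.camera_model('top')
for z in(.08,.085,.09,.095,.1,.105): print(z,fray(m,c,z)[:2].round(4),ray(mt,(304.8,171.2),z)[:2].round(4))
A=np.array([.5225,.0024]);g=im.min(2)
print([(th,int(g[tuple(fproj(m,(A[0]+.09*np.cos(np.radians(th)),A[1]+.09*np.sin(np.radians(th)),.082)).round().astype(int)[::-1])])) for th in range(132,112,-1)])
E
```

```text
[0.4508 0.0354 0.1763]
[ 19.2915483  182.81072443] 2816
0.08 [0.3441 0.2952] [0.651  0.0311]
0.085 [0.3472 0.2911] [0.6495 0.031 ]
0.09 [0.3503 0.287 ] [0.648  0.0308]
0.095 [0.3535 0.2829] [0.6465 0.0307]
0.1 [0.3566 0.2788] [0.645  0.0305]
0.105 [0.3598 0.2746] [0.6435 0.0304]
[(132, 79), (131, 74), (130, 78), (129, 68), (128, 64), (127, 63), (126, 61), (125, 60), (124, 62), (123, 117), (122, 156), (121, 60), (120, 59), (119, 58), (118, 58), (117, 59), (116, 87), (115, 111), (114, 111), (113, 111)]
```

The orange blob there was the timer. The pointer is still at 122.3°. Moving over the button at about (0.6455, 0.0305).

{"op": "move_arm", "data": {
  "targets": [
    {"dx": 0.5, "dy": -0.02, "dz": 0, "rx": 0, "ry": 0, "rz": 0},
    {"dx": 0.9, "dy": -0.02, "dz": 0, "rx": 0, "ry": 0, "rz": 0},
    {"dx": 0.9, "dy": -0.02, "dz": 0, "rx": 0, "ry": 0, "rz": 0},
    {"dx": 0.9, "dy": -0.02, "dz": 0, "rx": 0, "ry": 0, "rz": 0},
    {"dx": 0.9, "dy": -0.02, "dz": 0, "rx": 0, "ry": 0, "rz": 0},
    {"dx": 0.9, "dy": -0.02, "dz": 0, "rx": 0, "ry": 0, "rz": 0},
    {"dx": 0.9, "dy": -0.02, "dz": 0, "rx": 0, "ry": 0, "rz": 0},
    {"dx": 0.9, "dy": -0.02, "dz": 0, "rx": 0, "ry": 0, "rz": 0},
    {"dx": 0.9, "dy": -0.04, "dz": 0, "rx": 0, "ry": 0, "rz": 0},
    {"dx": 0.1, "dy": 0, "dz": 0, "rx": 0, "ry": 0, "rz": 0}
  ]
}}

```text
t: 18.0
tcp_pos: [0.6457, 0.0303, 0.1732]
tool_rot: [0.959, 0.282, -0.0, -0.0]
force: [-0.2, -0.4, -0.4]
finger_gap: -0.002
gripper_force: 0.0
```

{"op": "move_arm", "data": {
  "targets": [
    {"dx": 0, "dy": 0, "dz": -0.6, "rx": 0, "ry": 0, "rz": 0},
    {"dx": 0, "dy": 0, "dz": -0.6, "rx": 0, "ry": 0, "rz": 0},
    {"dx": 0, "dy": 0, "dz": -0.6, "rx": 0, "ry": 0, "rz": 0},
    {"dx": 0, "dy": 0, "dz": -0.6, "rx": 0, "ry": 0, "rz": 0},
    {"dx": 0, "dy": 0, "dz": 0, "rx": 0, "ry": 0, "rz": 0},
    {"dx": 0, "dy": 0, "dz": 0, "rx": 0, "ry": 0, "rz": 0},
    {"dx": 0, "dy": 0, "dz": 0, "rx": 0, "ry": 0, "rz": 0},
    {"dx": 0, "dy": 0, "dz": 0, "rx": 0, "ry": 0, "rz": 0},
    {"dx": 0, "dy": 0, "dz": 0, "rx": 0, "ry": 0, "rz": 0},
    {"dx": 0, "dy": 0, "dz": 0, "rx": 0, "ry": 0, "rz": 0}
  ]
}}

```text
t: 19.25
tcp_pos: [0.6444, 0.0305, 0.1151]
tool_rot: [0.959, 0.282, 0.0, 0.0]
force: [-0.5, 0.1, -0.7]
finger_gap: 0.004
gripper_force: 0.0
```

```bash
python3 - <<'E'
from h import *
s=sensors.sense();print(s['tcp_pos'].round(4));m=cams.camera_model('wrist');im=snap('wrist','w9.png')
h=cv2.cvtColor(im,cv2.COLOR_RGB2HSV);M=cv2.inRange(h,(5,130,80),(15,255,255))
n,l,st,c=cv2.connectedComponentsWithStats(M)
for i in range(1,n):
    if st[i,4]>40: print(st[i],c[i].round(0))
for z in(.085,.095,.105):print(z,fproj(m,(.6455,.0305,z)).round(0),[fproj(m,(.6455+dx,.0305+dy,z)).round(0).tolist() for dx,dy in((.014,0),(-.014,0),(0,.014),(0,-.014))])
E
```

```text
[0.6444 0.0305 0.1151]
[ 297  239   50   51 1977] [321. 264.]
[471 294  30  31 140] [483. 304.]
[ 599  436   41   44 1067] [622. 460.]
0.085 [320. 262.] [[334.0, 242.0], [307.0, 281.0], [300.0, 250.0], [341.0, 274.0]]
0.095 [320. 268.] [[334.0, 248.0], [307.0, 288.0], [299.0, 255.0], [342.0, 281.0]]
0.105 [320. 275.] [[335.0, 254.0], [306.0, 295.0], [298.0, 261.0], [343.0, 288.0]]
```

View pics/w9.png

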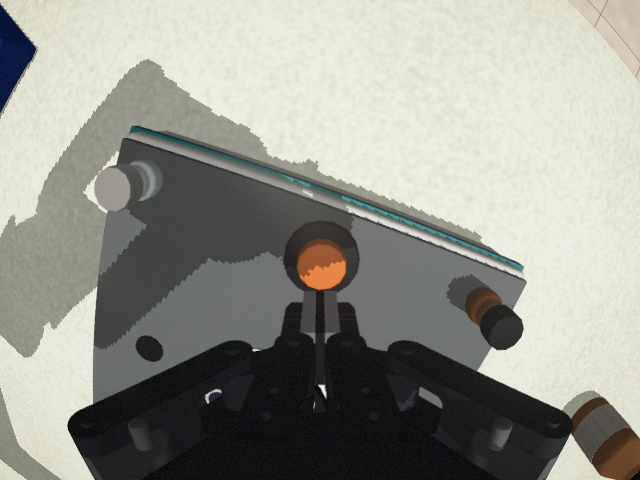

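The picture shows the button at (321,264), in line with the fingertips, and both vials clear at (125,187) and (490,315). I'll descend with care.

{"op": "move_arm", "data": {
  "targets": [
    {"dx": 0, "dy": 0, "dz": -0.4, "rx": 0, "ry": 0, "rz": 0},
    {"dx": 0, "dy": 0, "dz": -0.4, "rx": 0, "ry": 0, "rz": 0},
    {"dx": 0, "dy": 0, "dz": -0.4, "rx": 0, "ry": 0, "rz": 0},
    {"dx": 0, "dy": 0, "dz": -0.1, "rx": 0, "ry": 0, "rz": 0},
    {"dx": 0, "dy": 0, "dz": -0.1, "rx": 0, "ry": 0, "rz": 0},
    {"dx": 0, "dy": 0, "dz": -0.1, "rx": 0, "ry": 0, "rz": 0},
    {"dx": 0, "dy": 0, "dz": -0.1, "rx": 0, "ry": 0, "rz": 0},
    {"dx": 0, "dy": 0, "dz": -0.1, "rx": 0, "ry": 0, "rz": 0},
    {"dx": 0, "dy": 0, "dz": 0, "rx": 0, "ry": 0, "rz": 0},
    {"dx": 0, "dy": 0, "dz": 0, "rx": 0, "ry": 0, "rz": 0}
  ]
}}

```text
t: 20.55
tcp_pos: [0.6444, 0.0305, 0.0725]
tool_rot: [0.959, 0.282, 0.0, 0.0]
force: [-0.6, 0.1, 0.9]
finger_gap: 0.0
gripper_force: 0.0
```

{"op": "move_arm", "data": {
  "targets": [
    {"dx": 0, "dy": 0, "dz": -0.04, "rx": 0, "ry": 0, "rz": 0},
    {"dx": 0, "dy": 0, "dz": -0.04, "rx": 0, "ry": 0, "rz": 0},
    {"dx": 0, "dy": 0, "dz": -0.04, "rx": 0, "ry": 0, "rz": 0},
    {"dx": 0, "dy": 0, "dz": -0.04, "rx": 0, "ry": 0, "rz": 0},
    {"dx": 0, "dy": 0, "dz": -0.04, "rx": 0, "ry": 0, "rz": 0},
    {"dx": 0, "dy": 0, "dz": 0, "rx": 0, "ry": 0, "rz": 0},
    {"dx": 0, "dy": 0, "dz": 0, "rx": 0, "ry": 0, "rz": 0},
    {"dx": 0, "dy": 0, "dz": 0, "rx": 0, "ry": 0, "rz": 0},
    {"dx": 0, "dy": 0, "dz": 0, "rx": 0, "ry": 0, "rz": 0},
    {"dx": 0, "dy": 0, "dz": 0, "rx": 0, "ry": 0, "rz": 0}
  ]
}}

```text
t: 21.8
tcp_pos: [0.6444, 0.0306, 0.0675]
tool_rot: [0.959, 0.282, 0.0, -0.0]
force: [-0.6, -0.7, 3.1]
finger_gap: 0.001
gripper_force: 1.2
```

Contact at 3.1 N. Continuing in small steps.

{"op": "move_arm", "data": {
  "targets": [
    {"dx": 0, "dy": 0, "dz": -0.04, "rx": 0, "ry": 0, "rz": 0},
    {"dx": 0, "dy": 0, "dz": -0.04, "rx": 0, "ry": 0, "rz": 0},
    {"dx": 0, "dy": 0, "dz": -0.04, "rx": 0, "ry": 0, "rz": 0},
    {"dx": 0, "dy": 0, "dz": 0, "rx": 0, "ry": 0, "rz": 0},
    {"dx": 0, "dy": 0, "dz": 0, "rx": 0, "ry": 0, "rz": 0},
    {"dx": 0, "dy": 0, "dz": 0, "rx": 0, "ry": 0, "rz": 0},
    {"dx": 0, "dy": 0, "dz": 0, "rx": 0, "ry": 0, "rz": 0},
    {"dx": 0, "dy": 0, "dz": 0, "rx": 0, "ry": 0, "rz": 0},
    {"dx": 0, "dy": 0, "dz": 0, "rx": 0, "ry": 0, "rz": 0},
    {"dx": 0, "dy": 0, "dz": 0, "rx": 0, "ry": 0, "rz": 0}
  ]
}}

```text
t: 23.05
tcp_pos: [0.6443, 0.0306, 0.0644]
tool_rot: [0.959, 0.282, -0.0, 0.0]
force: [-1.6, 0.3, 4.6]
finger_gap: 0.001
gripper_force: 2.1
```

{"op": "move_arm", "data": {
  "targets": [
    {"dx": 0, "dy": 0, "dz": -0.04, "rx": 0, "ry": 0, "rz": 0},
    {"dx": 0, "dy": 0, "dz": -0.04, "rx": 0, "ry": 0, "rz": 0},
    {"dx": 0, "dy": 0, "dz": 0, "rx": 0, "ry": 0, "rz": 0},
    {"dx": 0, "dy": 0, "dz": 0, "rx": 0, "ry": 0, "rz": 0},
    {"dx": 0, "dy": 0, "dz": 0, "rx": 0, "ry": 0, "rz": 0},
    {"dx": 0, "dy": 0, "dz": 0, "rx": 0, "ry": 0, "rz": 0},
    {"dx": 0, "dy": 0, "dz": 0, "rx": 0, "ry": 0, "rz": 0},
    {"dx": 0, "dy": 0, "dz": 0, "rx": 0, "ry": 0, "rz": 0},
    {"dx": 0, "dy": 0, "dz": 0, "rx": 0, "ry": 0, "rz": 0},
    {"dx": 0, "dy": 0, "dz": 0, "rx": 0, "ry": 0, "rz": 0}
  ]
}}

```text
t: 24.3
tcp_pos: [0.6444, 0.0305, 0.0635]
tool_rot: [0.959, 0.282, 0.0, 0.0]
force: [-3.4, -0.5, 9.6]
finger_gap: -0.004
gripper_force: 4.7
```

The stop is reached: 9.6 N with the travel blocked, about 6 mm after contact. Releasing, rising and moving clear.

{"op": "move_arm", "data": {
  "targets": [
    {"dx": 0, "dy": 0, "dz": 0.1, "rx": 0, "ry": 0, "rz": 0},
    {"dx": 0, "dy": 0, "dz": 0.2, "rx": 0, "ry": 0, "rz": 0},
    {"dx": 0, "dy": 0, "dz": 0.6, "rx": 0, "ry": 0, "rz": 0},
    {"dx": 0, "dy": 0, "dz": 0.8, "rx": 0, "ry": 0, "rz": 0},
    {"dx": 0, "dy": 0, "dz": 0.8, "rx": 0, "ry": 0, "rz": 0},
    {"dx": 0, "dy": 0, "dz": 0.8, "rx": 0, "ry": 0, "rz": 0},
    {"dx": 0, "dy": 0, "dz": 0.8, "rx": 0, "ry": 0, "rz": 0},
    {"dx": 0, "dy": 0, "dz": 0.8, "rx": 0, "ry": 0, "rz": 0},
    {"dx": 0, "dy": 0, "dz": 0, "rx": 0, "ry": 0, "rz": 0},
    {"dx": 0, "dy": 0, "dz": 0, "rx": 0, "ry": 0, "rz": 0}
  ]
}}

```text
t: 25.55
tcp_pos: [0.6438, 0.0306, 0.1844]
tool_rot: [0.959, 0.282, -0.0, -0.0]
force: [0.4, -0.0, 0.3]
finger_gap: 0.004
gripper_force: 0.0
```

{"op": "move_arm", "data": {
  "targets": [
    {"dx": -0.8, "dy": 0, "dz": 0, "rx": 0, "ry": 0, "rz": 0},
    {"dx": -0.8, "dy": 0, "dz": 0, "rx": 0, "ry": 0, "rz": 0},
    {"dx": -0.8, "dy": 0, "dz": 0, "rx": 0, "ry": 0, "rz": 0},
    {"dx": -0.8, "dy": 0, "dz": 0, "rx": 0, "ry": 0, "rz": 0},
    {"dx": -0.8, "dy": 0, "dz": 0, "rx": 0, "ry": 0, "rz": 0},
    {"dx": -0.8, "dy": 0, "dz": 0, "rx": 0, "ry": 0, "rz": 0},
    {"dx": -0.8, "dy": 0, "dz": 0, "rx": 0, "ry": 0, "rz": 0},
    {"dx": 0, "dy": 0, "dz": 0, "rx": 0, "ry": 0, "rz": 0},
    {"dx": 0, "dy": 0, "dz": 0, "rx": 0, "ry": 0, "rz": 0},
    {"dx": 0, "dy": 0, "dz": 0, "rx": 0, "ry": 0, "rz": 0}
  ]
}}

```text
t: 26.8
tcp_pos: [0.5054, 0.0304, 0.1848]
tool_rot: [0.959, 0.282, 0.0, 0.0]
force: [1.1, 0.4, -0.1]
finger_gap: 0.0
gripper_force: 0.0
```

```bash
python3 - <<'E'
from h import *
arc('w10.png');m=cams.camera_model('wrist');im=cv2.imread('pics/w10.png')[:,:,::-1]
print('button seen at expected px',fproj(m,(.6455,.0305,.1)).round(0),blobs(im,tuple(int(v) for v in (*(np.maximum(fproj(m,(.6455,.0305,.1))-60,0)),*(np.maximum(fproj(m,(.6455,.0305,.1))+60,1))))).get('orange'))
E
```

```text
26.8 [0.5054 0.0304 0.1848] [ 1.1  0.4 -0.1]
green [239.4 227.5] 392 [0.4724 0.084  0.0762]
orange [426.5  73.9] 1134 [0.6518 0.0279 0.0762]
0.088 [(np.float64(130.0), 224), (np.float64(129.5), 228), (np.float64(129.0), 229), (np.float64(128.5), 231), (np.float64(128.0), 231), (np.float64(127.5), 230), (np.float64(127.0), 209), (np.float64(126.5), 111), (np.float64(126.0), 86), (np.float64(125.5), 83), (np.float64(125.0), 82), (np.float64(124.5), 84), (np.float64(124.0), 85), (np.float64(123.5), 99), (np.float64(123.0), 120), (np.float64(122.5), 138), (np.float64(122.0), 148), (np.float64(121.5), 131), (np.float64(121.0), 131), (np.float64(120.5), 78), (np.float64(120.0), 52), (np.float64(119.5), 56), (np.float64(119.0), 56), (np.float64(118.5), 52), (np.float64(118.0), 53), (np.float64(117.5), 57), (np.float64(117.0), 53), (np.float64(116.5), 54), (np.float64(116.0), 53), (np.float64(115.5), 53), (np.float64(115.0), 74), (np.float64(114.5), 110), (np.float64(114.0), 112), (np.float64(113.5), 110)]
0.0915 [(np.float64(130.0), 224), (np.float64(129.5), 230), (np.float64(129.0), 230), 
[... 178 characters left out ...]
, (np.float64(125.0), 77), (np.float64(124.5), 77), (np.float64(124.0), 79), (np.float64(123.5), 154), (np.float64(123.0), 222), (np.float64(122.5), 238), (np.float64(122.0), 229), (np.float64(121.5), 166), (np.float64(121.0), 72), (np.float64(120.5), 52), (np.float64(120.0), 50), (np.float64(119.5), 51), (np.float64(119.0), 57), (np.float64(118.5), 54), (np.float64(118.0), 52), (np.float64(117.5), 53), (np.float64(117.0), 51), (np.float64(116.5), 59), (np.float64(116.0), 73), (np.float64(115.5), 75), (np.float64(115.0), 75), (np.float64(114.5), 106), (np.float64(114.0), 86), (np.float64(113.5), 74)]
button seen at expected px [429.  74.] (array([426.49559083,  73.88800705]), np.int32(1134))
```

The pointer is still at 122.4° on green, and the arm is clear of everything. Handing in.

```bash
python3 -c "from h import *;print(order.sign_off())"
```

```text
the job is handed in; nothing more can be done
None
```

Job handed in at about 27 s: the pointer rests on the green dot within about half a degree of its centre, the orange button was then pressed to its stop (9.6 N) and released, and the arm touched only the tab and the button.

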